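Slide the damper tube into the fork leg to its band

TASK

Take the gold damper tube from the red rack and slide it, silver tip first, into the open end of the fork leg clamped on the bench, until the mouth of the leg stands at the white band on the tube. Let go of it there and leave everything else where it is; the dark steel shaft on the same rack is not needed.

Things in the scene. Friction and masses are not known exactly. Their poses are not given: they have to be found in the camera images.
- damper_tube: gold tube, 30 mm diameter, 220 mm long, about 0.3 kg: silver tip (last 31 mm, ending in a 6 mm taper) at one end, 20 mm black at the other, white band round the middle. Origin at mid-length on its axis; x along the axis to the silver tip; may be rolled about x. Starts level in a rack row, axis 53 mm above the bench; V rests (14 mm wide) hold it about 60 mm tipward and 85 mm blackward of its middle (+-6 mm).
- tube_tip (a point): end of the silver tip, on the tube's axis, 110 mm from the tube's origin along its x
- tube_band (a point): centre of the 12 mm wide white band, on the tube's axis, at the tube's origin, 110 mm behind the tip
- leg_fixture: fixed fork leg, level silver tube, 44 mm outside, 34 mm bore, in two grey clamps with steel straps (top 130 mm above the bench, none within 20 mm of the mouth). Origin on the bench under the mouth; x points level into the bore, z up. Bore axis 100 mm up; its first 12 mm is a black funnel collar 53 mm outside, 43 narrowing to 34 mm inside; 165 mm deep: it does not stop the tube at the band.
- leg_mouth (a point): centre of the bore at the front face of the collar, 100 mm above the bench; axes as leg_fixture: x into the bore, z up
- rack: fixed red rack, plate 190 x 165 x 10 mm with black V rests up to 50 mm above the bench; origin on the bench between the two rows, which run along its x at y = +50 mm and y = -50 mm. The tube lies in one row and the steel shaft in the other, both with their x along the rack's x
- steel_shaft: dark steel shaft with a red end, 22 mm diameter, 200 mm long, not to be used, in the other row of the rack; origin at mid-length on its axis, about 48 mm above the bench
- seal_ring: black rubber ring, 52 mm outside, 9 mm high, lying on the bench; origin under its centre
- socket: steel socket, 26 mm diameter, 40 mm tall, standing on the bench; origin under its centre
- brass_cup: small brass cup, 56 mm diameter, 50 mm tall; origin under its centre
- screwdriver: red-handled screwdriver lying on the bench, low; x along the tool to its tip
- wrench: steel wrench lying on the bench, low; x along the tool
- spray_can: yellow and red can, 56 mm diameter, 120 mm tall, standing at the far right; origin under its centre
There are look-alikes about, which are no part of the job. Leave any purple look-alike of the damper_tube alone.

How it is judged:
On the way, in this order (a step that is already met when the one before it is completed fails the run):
1. the tube is lifted clear of the rack (height (world z) of damper_tube above 0.085 m), for 0.1 s.
2. the silver tip has entered the mouth of the leg (x of tube_tip in the frame of leg_mouth between 0.015 and 0.16 m and y of tube_tip in the frame of leg_mouth between -0.006 and 0.006 m and z of tube_tip in the frame of leg_mouth between -0.006 and 0.006 m), for 0.1 s.
At the end, for the whole second after the job is handed in: The tube rests in the bore of the leg, silver tip first, released and at rest, with the centre of the white band within 8 mm of the mouth plane of the leg, the tip within 6 mm of the bore axis and the tube within 0.12 rad of it (x of tube_band in the frame of leg_mouth between -0.008 and 0.008 m and x of tube_tip in the frame of leg_mouth between 0.1 and 0.12 m and y of tube_tip in the frame of leg_mouth between -0.006 and 0.006 m and z of tube_tip in the frame of leg_mouth between -0.006 and 0.006 m and angle between the x axis of damper_tube and the x axis of leg_mouth, either way round below 0.12 rad and linear speed of damper_tube below 0.02 m/s and contact force between damper_tube and the fingers below 0.1 N); the robot touches nothing.
It fails at once if the steel shaft is moved more than 30 mm from its place (distance of steel_shaft from where it was at the start of the episode above 0.03 m).
It fails at once if another bystander (seal ring, socket, cup, screwdriver, wrench or can) is moved more than 30 mm (distance of any of seal_ring, socket, brass_cup, screwdriver, wrench, spray_can from where it was at the start of the episode above 0.03 m).
It also fails if it takes over 45 s, if anything falls off the work surface, if the arm or the gripper's body presses on something with over 40 N, if the wrist force passes 120 N, or if a joint passes its speed limit or range.

ROBOT

A 7-joint arm with a two-finger parallel gripper is mounted at the origin on the work surface. World frame = base frame: x ahead of the robot, y to its left, z up, the work surface at z = 0. Lengths are in m, angles in rad, forces in N, time in s.
With the tool pointing down it reaches from about 0.425 to 1.025 m from the base axis. Payload 9.4 kg.
Tool frame: the origin (TCP) lies at the very end of the fingers, on their centre line; the grasp point (between the pads) lies 19 mm behind it (ctrl.pinch_z is the distance from the TCP to the grasp point, in m); z points along the fingers, y is the direction in which the jaws open and shut (so a half turn about z gives the same grasp; the last joint's range is limited). The gripper opens to 85 mm and grips with 20 to 120 N. Pads are 22 mm wide; open, the fingers measure 114 mm over their backs; the gripper's body (76 mm by 85 mm) begins 54 mm behind the grasp point. The pads swing forward as they close: fully open they stand 13 mm farther back than shut.
Start: joints at [1.169, 0.599, -0.003, 1.599, 0.002, 0.943, -0.08], TCP at [0.231, -0.687, 0.231] pointing down, gripper open.
Joint ranges: [-2.57, 2.57], [-0.35, 1.97], [-1.29, 1.29], [0.11, 2.56], [-1.05, 4.19], [0.11, 1.86], [-2.63, 2.63]. Speed limits (rad/s): [2.22, 2.22, 3.01, 3.01, 3.14, 3.14, 3.14].

INTERFACE

Orientations are given as [roll, pitch, yaw] about the fixed x, y, z axes, in that order (R = Rz(yaw) Ry(pitch) Rx(roll)).
In Python, from cell import readout, viewer, ctrl gives the robot as it stands.
- The arm moves only by the tool step_arm, never from a script. Its argument "commands" is a list of rows, each a list of 7 numbers: the closure, from -1 (fully open) to 1 (shut), then the shift along the world's x, y, z in units of 50 mm (1.0 is 50 mm), then the turn, a rotation vector about the world's x, y, z in degrees. In form: [[fingers, x, y, z, wx, wy, wz], ...]. A call has 1 to 20 rows; each row is the pose to reach, as a shift and turn from the pose commanded when the call began; what a row does not reach only later rows make up. A row lasts 1/10 s, in which the tool goes at most 50 mm and 8.59 degrees, less where a joint would pass 70% of its speed; a pose out of reach is approached as far as the arm can. A call with a gripper value outside its range is refused whole. The fingers move at their own pace and stop on an object; the grip force is fixed at half the most. Time passes only in rows, so rows that repeat a pose let the fingers close. It gives the time, the measured TCP pose, the force and the opening at its end, in the units of the state.
- readout.state(): the state, without advancing time (a new reading comes with each control period).
- viewer.grab_frame(name): name is "side" or "top" or "wrist"; returns the picture (420x560x3 uint8, red, green, blue); there is no depth.
- viewer.camera_info(name): a dict with "camera_matrix" (3x3 intrinsics, pixels), "position" and "rotation" of the camera in the world. Camera axes: x right, y down, z forward; pixel columns grow to the right and rows downward; lengths in m; the calibration is good to about 2 mm. A picture is of the moment at which its call begins: read the wrist's pose just before it. camera_info takes no time and is no camera call; for the wrist camera it gives the pose at the moment of the call.
- ctrl.close_job(): hands the job in, once; it reports no verdict.
The state is a dict: "time_s": time; "joints": joint angles; "joint_velocities": joint speeds; "joint_efforts": joint torques, N m; "tool_pos": TCP position; "orientation": TCP orientation; "wrist_force": force on the tool from outside, world axes, zero at the start; "moment": the same for the moment, N m; "gripper_width": finger opening in m.
Only numpy, scipy, OpenCV 4.12 (cv2) and the standard library are available. Lean on these libraries where they do the work, as an engineer would, in place of code of your own. Each camera call takes 0.05 s, during which the arm holds its last target.

## Working session

There is one attempt and no reset: what is moved stays moved. The work goes in short steps, Python scripts to look and compute and a tool call to move; the robot and the scene stay as the last step left them, time stands still between calls to the robot, and variables do not carry over. Pictures are saved under pics/ and viewed, and the job is handed in when it is done.

Besides the shell and the picture viewer there is one more tool, called after "Request:" by a JSON object that holds its "op" and its "data". step_arm: Moves the arm, as the interface text tells. Its arguments: {"type":"object","properties":{"commands":{"type":"array"}},"required":["commands"]}

```bash
mkdir -p pics; cat > h.py <<'E'
import numpy as np,cv2
from cell import readout,viewer,ctrl
def grab(n,f):
    im=viewer.grab_frame(n); cv2.imwrite('pics/'+f,cv2.cvtColor(im,cv2.COLOR_RGB2BGR)); return im
def cam(n):
    c=viewer.camera_info(n); return np.array(c['camera_matrix']),np.array(c['position']),np.array(c['rotation'])
def ray(n,px,c=None):
    K,p,R=c or cam(n); d=R@np.linalg.inv(K)@np.array([px[0],px[1],1.]); return p,d/np.linalg.norm(d)
def onz(n,px,z,c=None):
    p,d=ray(n,px,c); return p+d*(z-p[2])/d[2]
def proj(n,X,c=None):
    K,p,R=c or cam(n); q=K@(R.T@(np.array(X)-p)); return q[:2]/q[2]
E
python3 - <<'E'
from h import *
s=readout.state(); print(s)
for n in['side','top','wrist']:
    print(n,cam(n)); grab(n,n+'0.png')
E
```

```text
{'time_s': 0.0, 'joints': array([ 1.16928349,  0.60011841, -0.00253555,  1.60010719,  0.00181556,
        0.94290692, -0.0798161 ]), 'joint_velocities': array([-2.53461640e-04,  1.75398768e-03, -1.68273345e-05,  2.25431029e-04,
        4.07831081e-04, -1.20830774e-03,  1.75974719e-03]), 'joint_efforts': array([-1.04176623e-03, -7.76462245e+01,  1.56411611e+00, -2.58013219e+01,
        1.22737588e-02,  9.05951456e-03, -3.06861079e-05]), 'tool_pos': array([ 0.23119996, -0.68666185,  0.23043002]), 'orientation': array([-3.14006277e+00,  1.58191725e-04,  3.24858117e-01]), 'wrist_force': array([-0.38475528, -0.51657758, -0.01344147]), 'moment': array([-0.00177513,  0.02839681,  0.0217805 ]), 'gripper_width': 0.08516126685721535}
side (array([[398.45041905,   0.        , 274.92934121],
       [  0.        , 398.45041905, 205.33605333],
       [  0.        ,   0.        ,   1.        ]]), array([0.20998785, 0.55156771, 0.6824731 ]), array([-2.30102344e+00, -2.38936312e-03, -2.67785822e+00]))
top (array([[445.89720461,   0.        , 279.05365589],
       [  0.        , 445.89720461, 207.25394341],
       [  0.        ,   0.        ,   1.        ]]), array([ 0.29367961, -0.05563396,  1.24316457]), array([-2.97965162,  0.01268867, -1.55070848]))
wrist (array([[340.60208143,   0.        , 276.38266187],
       [  0.        , 340.60208143, 210.57244243],
       [  0.        ,   0.        ,   1.        ]]), array([ 0.31024389, -0.66001445,  0.37365004]), array([ 2.81591148e+00, -1.81417296e-04, -1.24519465e+00]))
```

```bash
cat > p.py <<'E'
s=open('h.py').read()
s=s.replace("np.array(c['rotation'])","Rot.from_euler('xyz',c['rotation']).as_matrix()").replace("import numpy","from scipy.spatial.transform import Rotation as Rot\nimport numpy",1)
open('h.py','w').write(s)
E
python3 p.py
```

```text
(no output)
```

View pics/top0.png

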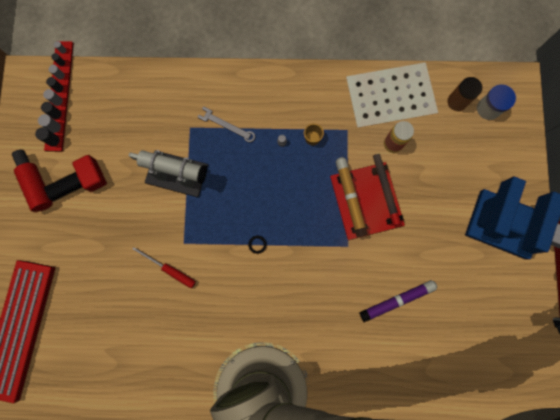

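View pics/side0.png

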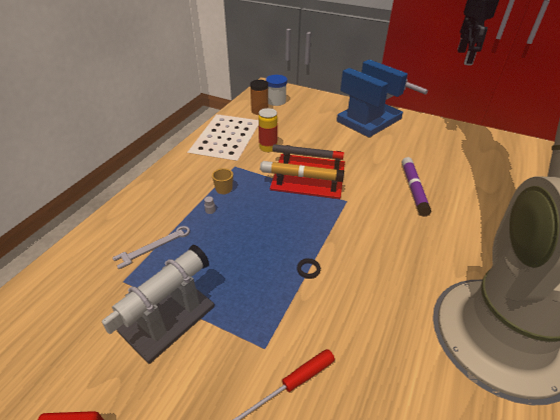

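View pics/wrist0.png

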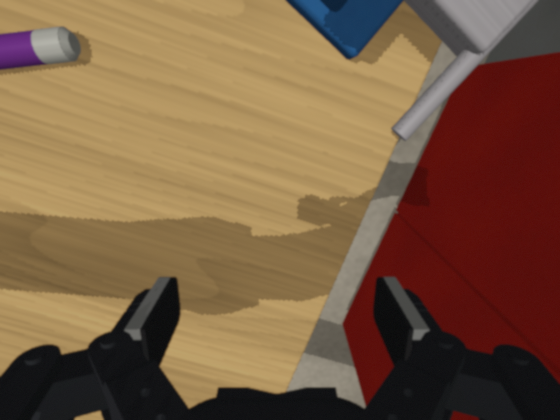

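The gold tube (silver tip at top px 342,163, black end 362,232) lies in the red rack. The purple look-alike is at 398,300 on the bench, and the dark shaft with the red end is at 388,190. The gold one in the rack fits the description. Next I'll measure and confirm with crops.

```bash
cat > m.py <<'E'
from h import *
im=cv2.cvtColor(cv2.imread('pics/top0.png'),cv2.COLOR_BGR2RGB)
a=cv2.resize(im[140:260,310:430],None,fx=5,fy=5,interpolation=cv2.INTER_CUBIC)
b=cv2.resize(im[130:210,110:230],None,fx=6,fy=6,interpolation=cv2.INTER_CUBIC)
cv2.imwrite('pics/ctube.png',a[:,:,::-1]);cv2.imwrite('pics/cleg.png',b[:,:,::-1])
s=cv2.cvtColor(cv2.imread('pics/side0.png'),cv2.COLOR_BGR2RGB)
cv2.imwrite('pics/csleg.png',cv2.resize(s[235:365,95:225],None,fx=4.5,fy=4.5,interpolation=cv2.INTER_CUBIC)[:,:,::-1])
cv2.imwrite('pics/cstube.png',cv2.resize(s[135:205,250:360],None,fx=7,fy=7,interpolation=cv2.INTER_CUBIC)[:,:,::-1])
E
python3 m.py
```

```text
(no output)
```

View pics/ctube.png

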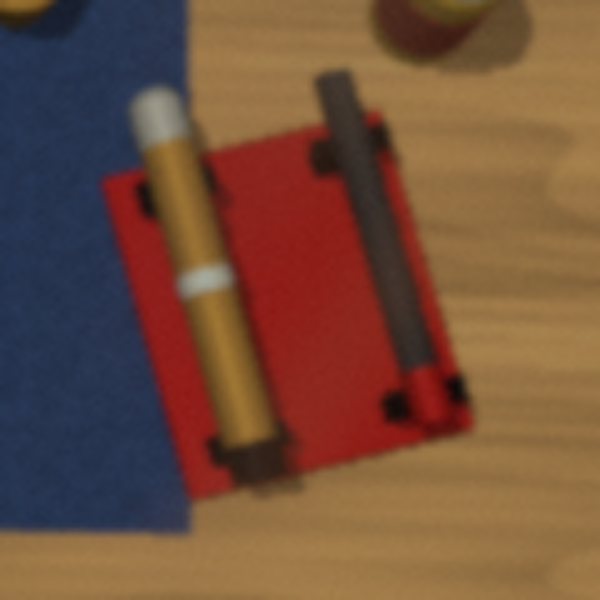

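View pics/cleg.png

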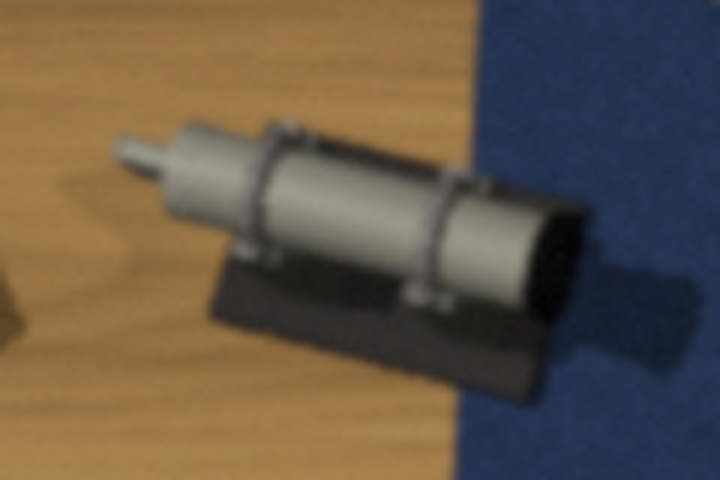

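View pics/csleg.png

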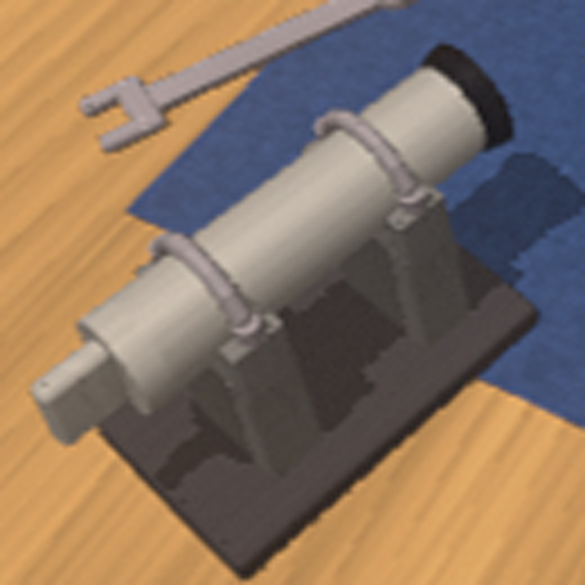

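View pics/cstube.png

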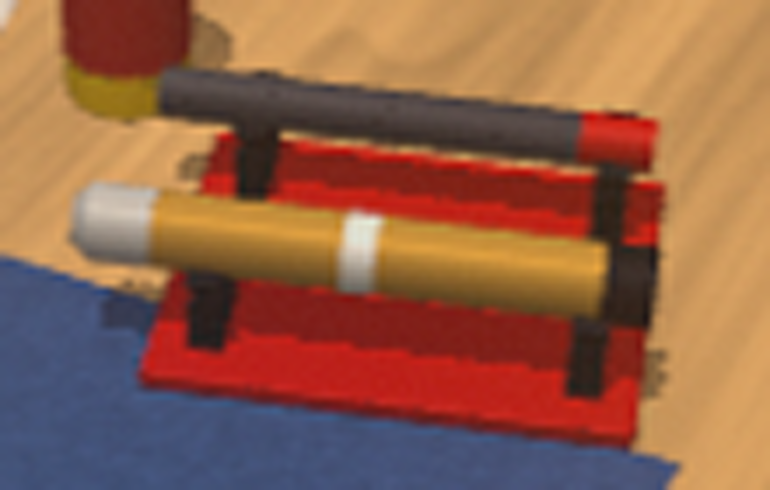

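```bash
cat > m2.py <<'E'
from h import *
def axis(mask):
    ys,xs=np.nonzero(mask); P=np.c_[xs,ys].astype(np.float32)
    vx,vy,x,y=cv2.fitLine(P,cv2.DIST_L2,0,.01,.01).ravel(); return P,np.array([x,y]),np.array([vx,vy])
im=cv2.imread('pics/top0.png'); hsv=cv2.cvtColor(im,cv2.COLOR_BGR2HSV); H,S,V=cv2.split(hsv)
# tube gold
def roi(m,x0,y0,x1,y1):
    o=np.zeros_like(m);o[y0:y1,x0:x1]=m[y0:y1,x0:x1];return o
big=lambda m:(lambda n,l,st,c:(l==1+np.argmax(st[1:,4])))(*cv2.connectedComponentsWithStats(m.astype(np.uint8)))
gold=roi(((H>10)&(H<28)&(S>110)&(V>70)),335,160,370,235)
P,c,v=axis(gold); print('gold px',len(P),c,v)
white=roi((S<60)&(V>110),342,190,360,203); Pw,cw,_=axis(white);print('band px',cw,len(Pw))
B=onz('top',cw,.053+.007); print('band world',B)
e1=onz('top',c+v*25,.058);e2=onz('top',c-v*25,.058);d=e2-e1
print('tube yaw deg',np.degrees(np.arctan2(d[1],d[0])))
for q in [(160/5+310,87/5+140),(265/5+310,480/5+140)]: print('tube ends',onz('top',q,.055))
# leg silver
leg=roi((S<70)&(V>85),140,150,206,185)
leg=big(leg);P,c,v=axis(leg);print('leg px',len(P),c,v)
cv2.imwrite('pics/legmask.png',cv2.resize((leg*255).astype(np.uint8)[130:210,110:230],None,fx=5,fy=5))
a=onz('top',(222/6+110,170/6+130),.1);
for q in [(590,205),(555,318)]: print('rim',onz('top',(q[0]/6+110,q[1]/6+130),.1))
# edges at several cross sections
for q in [(545,206),(520,303),(190,125),(165,212)]: print('body',onz('top',(q[0]/6+110,q[1]/6+130),.1))
E
python3 m2.py
```

```text
gold px 796 [352.93845 190.65955] [0.07619601 0.99709284]
band px [350.39395 195.57576] 33
band world [ 0.52199511 -0.22833445  0.06      ]
tube yaw deg 3.9069510952306468
tube ends [ 0.62923282 -0.20667206  0.055     ]
tube ends [ 0.41386917 -0.26197611  0.055     ]
leg px 874 [168.79062 164.48741] [0.9669215 0.2550742]
rim [0.59221359 0.15198703 0.1       ]
rim [0.54105194 0.16501433 0.1       ]
body [0.59142718 0.1718477  0.1       ]
body [0.54750316 0.18071052 0.1       ]
body [0.62577445 0.33158737 0.1       ]
body [0.5858859  0.33989011 0.1       ]
```

View pics/legmask.png

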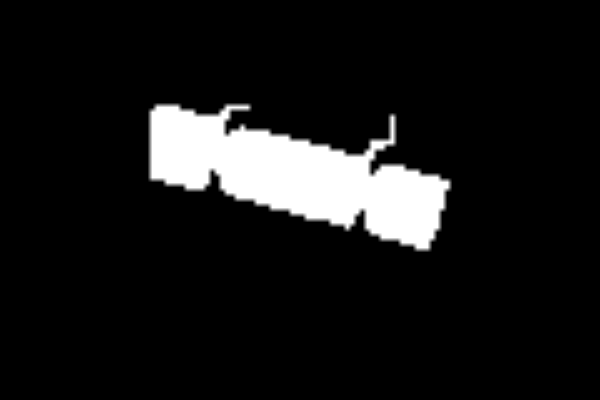

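Crops confirm it: the gold tube has a silver tip at the upper-left, a white mid band and a black end, and it lies in the rack's left row. The leg's black collar mouth is near (205,173), and its rim measures 53 mm wide as specified. Next I'll move above the tube and refine with the wrist camera.

Request:
{"op": "step_arm", "data": {"commands": [[-1,5.0,8.85,0,0,0,-4],[-1,5.0,8.85,0,0,0,-4],[-1,5.0,8.85,0,0,0,-4],[-1,5.0,8.85,0,0,0,-4],[-1,5.0,8.85,0,0,0,-4],[-1,5.0,8.85,0,0,0,-4],[-1,5.0,8.85,0,0,0,-4],[-1,5.0,8.85,0,0,0,-4],[-1,5.0,8.85,0,0,0,-4],[-1,5.0,8.85,0,0,0,-4],[-1,5.0,8.85,0,0,0,-4],[-1,5.0,8.85,0,0,0,-4],[-1,5.0,8.85,0,0,0,-4],[-1,5.0,8.85,0,0,0,-4]]}}

```text
time_s: 1.55
tool_pos: [0.4803, -0.2465, 0.2312]
orientation: [3.141, 0.001, 0.252]
wrist_force: [-0.1, -0.4, 0.3]
gripper_width: 0.0854
```

```bash
python3 - <<'E'
from h import *
import pickle
c=cam('wrist'); im=grab('wrist','w1.png'); pickle.dump(c,open('w1.pkl','wb'))
s=readout.state();print(s['time_s'],s['tool_pos'],s['orientation'],s['joints'],c[1])
for x in(110,0,-110): 
    a=np.radians(14.4);print(proj('wrist',[.5215+x*.001*np.cos(a),-.2343+x*.001*np.sin(a),.053],c))
E
```

```text
1.6 [ 0.48034756 -0.246412    0.23123091] [3.14121941e+00 5.64159064e-04 2.51980891e-01] [ 0.38724019  0.3787022  -0.02533717  2.02287591  0.01481969  0.74042453
 -0.96606011] [ 0.56102845 -0.2252572   0.37430986]
[274.46047641   6.82471484]
[274.49428712 141.28679699]
[274.52133841 248.86726156]
```

View pics/w1.png

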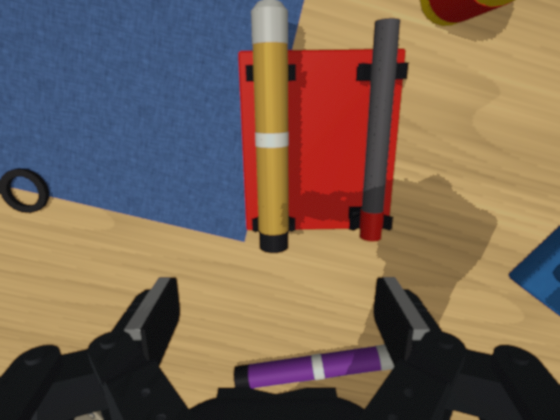

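```bash
cat > m3.py <<'E'
from h import *
import pickle
c=pickle.load(open('w1.pkl','rb'))
im=cv2.imread('pics/w1.png'); H,S,V=cv2.split(cv2.cvtColor(im,cv2.COLOR_BGR2HSV))
m=((H>12)&(H<28)&(S>120)&(V>60))
rows=[];
for y in list(range(50,128,6))+list(range(152,226,6)):
    xs=np.nonzero(m[y,245:300])[0]+245
    # longest run
    g=np.split(xs,np.where(np.diff(xs)>1)[0]+1); g=max(g,key=len); rows.append((y,g[0]-.5+.5,g[-1]+.5))
rows=np.array(rows); print(rows[[0,5,12,13,18,-1]])
# tangent rays: axis = mean of world edges at z near axis (edge tangent ~ height .053)
L=np.array([onz('wrist',(r[1],r[0]),.055,c) for r in rows]);R=np.array([onz('wrist',(r[2],r[0]),.055,c) for r in rows])
M=(L+R)/2; print('width mm',np.linalg.norm(L-R,axis=1).mean()*1e3)
vx,vy,x,y=cv2.fitLine(M[:,:2].astype(np.float32),cv2.DIST_L2,0,.01,.01).ravel()
print('yaw',np.degrees(np.arctan2(vy,vx)))
w=(S<70)&(V>120); col=np.nonzero(w[125:158,265:280].sum(1)>7)[0]+125; print('band rows',col[0],col[-1])
for r in(col[0]-.5,col[-1]+.5,(col[0]+col[-1])/2):print(onz('wrist',(272,r),.068,c))
print('axis pt',x,y)
b=onz('wrist',(272,(col[0]+col[-1])/2),.068,c)[:2]; u=np.array([vx,vy]);o=np.array([x,y]); B=o+u*((b-o)@u); print('band',B)
E
python3 m3.py
```

```text
[[ 50.  253.  286.5]
 [ 80.  253.  288.5]
 [122.  256.  287.5]
 [152.  257.  287.5]
 [182.  258.  287.5]
 [224.  258.  288.5]]
width mm 29.153960068003318
yaw 15.317182
band rows 134 147
[ 0.52936531 -0.23006304  0.068     ]
[ 0.51747777 -0.23308231  0.068     ]
[ 0.52346017 -0.23156286  0.068     ]
axis pt 0.5223663 -0.231499
band [ 0.52336757 -0.23122476]
```

The wrist view shows the gold tube's silver tip at (270,5), band at (272,140) and black end at (273,245). The measured width of 29 mm and band of 12 mm agree with the given sizes. I'll grip 40 mm blackward of the band.

Request:
{"op": "step_arm", "data": {"commands": [[-1,0.09,0.1,-1,0,0,0.6],[-1,0.09,0.1,-2,0,0,0.6],[-1,0.09,0.1,-2.7,0,0,0.6],[-1,0.09,0.1,-3.3,0,0,0.6],[-1,0.09,0.1,-3.7,0,0,0.6],[-1,0.09,0.1,-3.94,0,0,0.6],[-1,0.09,0.1,-3.94,0,0,0.6],[-1,0.09,0.1,-3.94,0,0,0.6]]}}

```text
time_s: 2.4
tool_pos: [0.4859, -0.2403, 0.0348]
orientation: [3.141, -0.0, 0.264]
wrist_force: [0.4, -0.0, 0.9]
gripper_width: 0.0851
```

```bash
python3 - <<'E'
from h import *
im=grab('wrist','w2.png')
s=readout.state();print(s['time_s'],s['tool_pos'],s['orientation'],s['wrist_force'])
E
```

```text
2.45 [ 0.48613895 -0.24024054  0.03518469] [ 3.14073201e+00 -8.74973947e-04  2.64733837e-01] [0.31713286 0.07671055 0.53491147]
```

View pics/w2.png

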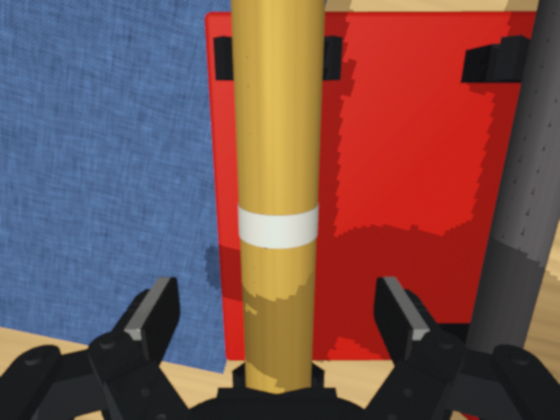

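The fingers straddle the tube: its axis is at column 278 and the pads are at 179 and 376. I'll close, then lift.

Request:
{"op": "step_arm", "data": {"commands": [[0.3,0,0,0,0,0,0],[1,0,0,0,0,0,0],[1,0,0,0,0,0,0],[1,0,0,0,0,0,0],[1,0,0,0,0,0,0],[1,0,0,0,0,0,0],[1,0,0,0,0,0,0],[1,0,0,0,0,0,0]]}}

```text
time_s: 3.25
tool_pos: [0.4865, -0.2408, 0.035]
orientation: [3.14, -0.001, 0.264]
wrist_force: [-1.5, -3.0, 6.6]
gripper_width: 0.0279
```

Request:
{"op": "step_arm", "data": {"commands": [[1,0,0,0.4,0,0,0],[1,0,0,0.9,0,0,0],[1,0,0,1.4,0,0,0],[1,0,0,1.9,0,0,0],[1,0,0,2.4,0,0,0],[1,0,0,2.6,0,0,0],[1,0,0,2.6,0,0,0],[1,0,0,2.6,0,0,0]]}}

```text
time_s: 4.05
tool_pos: [0.4853, -0.2394, 0.1634]
orientation: [-3.141, 0.001, 0.266]
wrist_force: [-0.9, 0.0, -4.4]
gripper_width: 0.0282
```

```bash
python3 - <<'E'
from h import *
im=grab('wrist','w3.png');im=grab('side','s3.png')
s=readout.state();print(s['time_s'],s['tool_pos'],s['orientation'],s['wrist_force'],s['gripper_width'])
E
```

```text
4.15 [ 0.48513574 -0.23927739  0.16291658] [-3.14020891e+00  1.91836295e-03  2.65539004e-01] [-0.17262457  0.08917936 -4.76418761] 0.028271614836310556
```

View pics/w3.png

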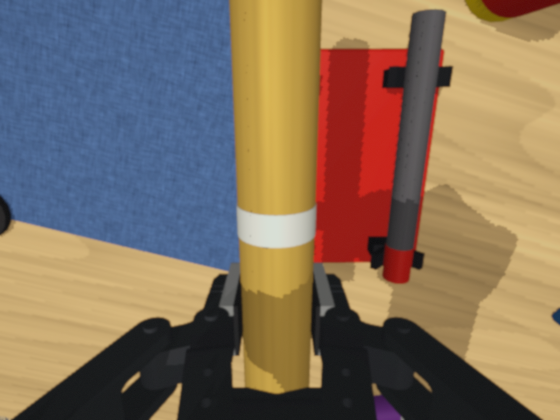

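View pics/s3.png

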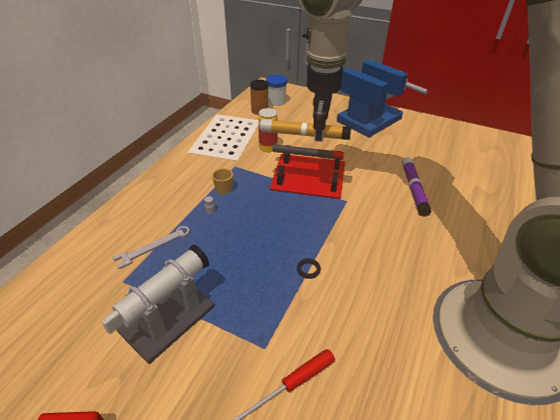

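The tube is held level and lifted, and the band is at (277,227) as before, so there was no slip. Next I'll swing round to face the leg, staying high and short of the mouth.

Request:
{"op": "step_arm", "data": {"commands": [[1,0.1,0.5,0,0,0,7.5],[1,0.2,1.0,0,0,0,15],[1,0.3,1.5,0,0,0,22.5],[1,0.4,2.0,0,0,0,30],[1,0.5,2.5,0,0,0,37.5],[1,0.6,3.0,0,0,0,45],[1,0.7,3.6,0,0,0,52],[1,0.74,4.1,0,0,0,58],[1,0.74,4.27,0,0,0,61.3],[1,0.74,4.27,0,0,0,61.3],[1,0.74,4.27,0,0,0,61.3],[1,0.74,4.27,0,0,0,61.3]]}}

```text
time_s: 5.35
tool_pos: [0.5226, -0.0276, 0.1639]
orientation: [-3.141, 0.001, 1.332]
wrist_force: [0.0, -0.0, -3.7]
gripper_width: 0.0283
```

```bash
python3 - <<'E'
from h import *
import pickle
c=cam('wrist'); im=grab('wrist','w4.png'); pickle.dump(c,open('w4.pkl','wb'))
grab('side','s4.png');grab('top','t4.png')
s=readout.state();print(s['time_s'],s['tool_pos'],s['orientation'],s['wrist_force'],s['gripper_width'])
for X in ([.5666,.1585,.1],[.5666+.0233,.1585+.0972,.1]): print([proj(n,X) for n in('wrist','side','top')])
E
```

```text
5.5 [ 0.52277837 -0.02708501  0.16422633] [3.14158259e+00 4.16815497e-04 1.33318853e+00] [ 0.26545007 -0.46816999 -4.61879798] 0.028065800120165553
[array([ 272.4151733 , -144.05806327]), array([200.05047331, 253.41580571]), array([205.42630404, 173.56328932])]
[array([ 271.0235025 , -480.82625241]), array([158.04945524, 285.77153403]), array([169.23469701, 164.37855333])]
```

View pics/w4.png

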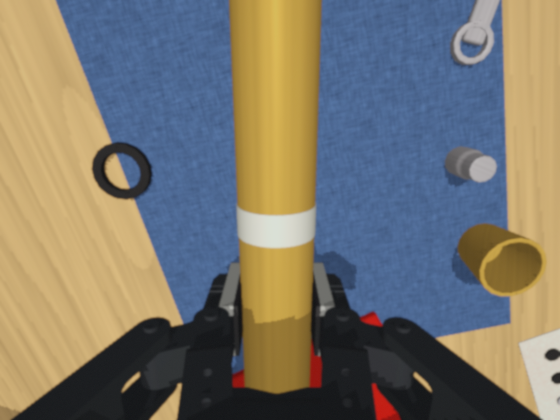

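View pics/s4.png

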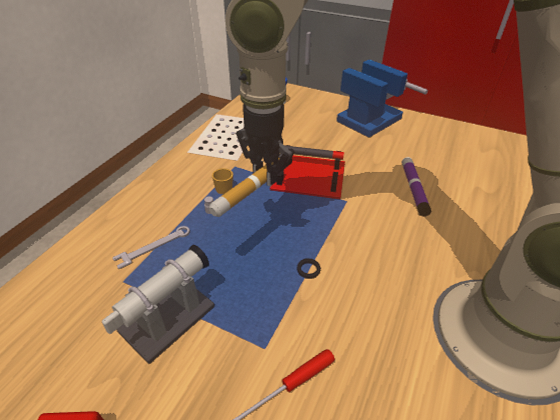

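View pics/t4.png

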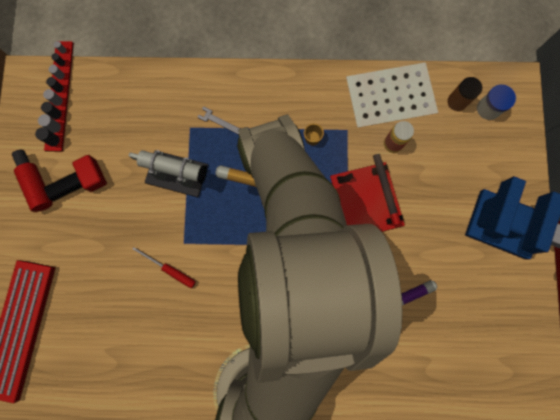

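```bash
cat > m4.py <<'E'
from h import *
from scipy.ndimage import map_coordinates
def edges(f,p0,p1,ts,half):
    g=cv2.imread('pics/'+f).astype(float).sum(2); g=cv2.imread('pics/'+f).astype(float)
    p0,p1=np.array(p0,float),np.array(p1,float);d=(p1-p0)/np.linalg.norm(p1-p0);n=np.array([-d[1],d[0]])
    out=[]
    for t in ts:
        q=p0+t*(p1-p0); s=np.arange(-half,half+.01,.25); X=q[0]+s*n[0];Y=q[1]+s*n[1]
        prof=np.array([map_coordinates(g[:,:,k],[Y,X],order=1) for k in range(3)])
        # cool-neutral score: red-blue difference low & bright => use saturation step gradient
        gr=np.abs(np.gradient(cv2.GaussianBlur(prof,(5,1),0),axis=1)).sum(0)
        mid=len(s)//2; a=np.argmax(gr[:mid-8]);b=mid+8+np.argmax(gr[mid+8:])
        out.append((q+s[a]*n,q+s[b]*n,s[a],s[b]))
    return out
def axisplane(n,out):
    # lines through edges -> tangent planes; bisector plane contains axis (camera centre on it)
    K,p,R=cam(n); N=[]
    for k in(0,1):
        P=np.array([o[k] for o in out],np.float32); vx,vy,x,y=cv2.fitLine(P,cv2.DIST_HUBER,0,.01,.01).ravel()
        r=[R@np.linalg.inv(K)@np.array([x+t*vx,y+t*vy,1.]) for t in(-30,30)]; m=np.cross(*r); N.append(m/np.linalg.norm(m))
        res=np.abs((P-[x,y])@np.array([-vy,vx])); print(n,k,'res',res.round(2))
    if N[0]@N[1]<0:N[1]=-N[1]
    m=N[0]+N[1]; ang=np.arccos(N[0]@N[1]); return p,m/np.linalg.norm(m),ang
def show(n,pl,out,z=.1,z2=None):
    p,m,ang=pl
    # intersect with plane z=.1
    d=np.cross(m,[0,0,1]);d/=np.linalg.norm(d); 
    if d[1]<0:d=-d
    A=np.array([m[:2],[0,1]]);pt=np.linalg.solve(A,[m@p-m[2]*z,.1585])
    print(n,'yaw',np.degrees(np.arctan2(d[1],d[0])),'x at y=.1585:',pt[0]); 
    dist=np.linalg.norm(np.cross(d,np.array([pt[0],pt[1],z])-p)); print(' diameter est mm',2e3*dist*np.sin(ang/2))
ts_t=[.05,.1,.38,.45,.52,.58,.64,.68,.88,.92]
o=edges('top0.png',(205.4-6,171.8),(145,158.2),[.03,.07,.1,.36,.42,.48,.54,.6,.64,.86,.9,.94],10)
for a in o: print(a[2],a[3])
pt=axisplane('top',o);show('top',pt,o)
o=edges('side0.png',(190,260),(118,318),[.02,.06,.1,.4,.46,.52,.58,.64,.9,.94],17)
for a in o: print(a[2],a[3])
ps=axisplane('side',o);show('side',ps,o)
d=np.cross(pt[1],ps[1]);d/=np.linalg.norm(d);d*=np.sign(d[1]);A=np.array([pt[1],ps[1],[0,1,0]]);print('axis both',d,np.degrees(np.arctan2(d[1],d[0])),np.linalg.solve(A,[pt[1]@pt[0],ps[1]@ps[0],.1585]))
E
python3 m4.py
```

```text
-9.25 6.25
-9.25 6.5
-9.25 6.25
-7.75 6.5
-9.0 6.75
-8.5 6.75
-9.0 7.0
-9.0 6.5
-8.75 6.75
-9.5 9.5
-7.0 7.25
-9.0 7.5
top 0 res [0.04 0.   0.03 1.24 0.06 0.39 0.17 0.22 0.   0.95 1.52 0.52]
top 1 res [0.01 0.2  0.09 0.13 0.06 0.01 0.17 0.39 0.19 2.32 0.02 0.23]
top yaw 75.70884809356366 x at y=.1585: 0.5627025962591774
 diameter est mm 39.80889659858049
-13.25 9.5
-13.5 9.75
-16.0 10.0
-9.75 11.0
-15.5 11.5
-16.5 11.5
-13.0 11.75
-13.0 12.5
-9.5 12.75
-9.75 13.0
side 0 res [1.56 1.13 1.55 3.32 2.7  3.97 0.75 1.03 1.28 0.85]
side 1 res [0.15 0.06 0.04 0.09 0.18 0.04 0.02 0.5  0.23 0.13]
side yaw 74.71061031685055 x at y=.1585: 0.5615122972554469
 diameter est mm 46.89848747171782
axis both [0.24142865 0.9699513  0.03011109] 76.02265786260506 [0.56307457 0.1585     0.09801737]
```

```bash
cat >> m4.py <<'E'
print('---- one-edge with known radius')
def one(n,out,k,r=.022,z=.1,keep=None):
    K,p,R=cam(n); P=np.array([o[k] for i,o in enumerate(out) if keep is None or i in keep],np.float32)
    vx,vy,x,y=cv2.fitLine(P,cv2.DIST_HUBER,0,.01,.01).ravel()
    rr=[R@np.linalg.inv(K)@np.array([x+t*vx,y+t*vy,1.]) for t in(-30,30)]; m=np.cross(*rr);m/=np.linalg.norm(m)
    other=np.mean([o[1-k] for o in out],0); 
    if m@ray(n,other)[1]<0:m=-m
    dd=np.cross(m,[0,0,1]);dd/=np.linalg.norm(dd);dd*=np.sign(dd[1])
    xx=np.linalg.solve(np.array([m[:2],[0,1]]),[m@p+r-m[2]*z,.1585])
    print(n,k,'yaw',np.degrees(np.arctan2(dd[1],dd[0])),'x at y=.1585',xx[0],'first px',P[0],P[-1])
ot=edges('top0.png',(205.4-6,171.8),(145,158.2),[.03,.07,.1,.36,.42,.48,.54,.6,.64,.86,.9,.94],10)
os_=edges('side0.png',(190,260),(118,318),[.02,.06,.1,.4,.46,.52,.58,.64,.9,.94],17)
one('top',ot,1,keep=[0,1,2,3,4,5,6,7,8,10,11]); one('top',ot,0,keep=[0,1,2,4,6,7,8,11])
one('side',os_,1); one('side',os_,0,keep=[0,1,6,7])
E
python3 m4.py | sed -n '/----/,$p'
python3 - <<'E'
import cv2,numpy as np
s=cv2.imread('pics/top0.png')[150:190,170:220]
s=cv2.convertScaleAbs(s,alpha=2.2)
cv2.imwrite('pics/c5.png',cv2.resize(s,None,fx=14,fy=14,interpolation=cv2.INTER_NEAREST))
s=cv2.imread('pics/side0.png')[235:290,160:220]
s=cv2.convertScaleAbs(s,alpha=1.8)
cv2.imwrite('pics/c6.png',cv2.resize(s,None,fx=10,fy=10,interpolation=cv2.INTER_NEAREST))
E
```

```text
---- one-edge with known radius
top 1 yaw 75.48238146844373 x at y=.1585 0.5609733925621261 first px [199.28384 165.32861] [150.08302 151.73993]
top 0 yaw 76.34650822037082 x at y=.1585 0.5646911393948727 first px [195.52455 180.36581] [146.08118 167.74728]
side 1 yaw 76.26789225862687 x at y=.1585 0.5636804412633325 first px [182.60037 253.76184] [114.16472 304.3962 ]
side 0 yaw 76.26860935345314 x at y=.1585 0.5644107832104046 first px [196.87212 271.4785 ] [152.07529 307.2438 ]
```

View pics/c5.png

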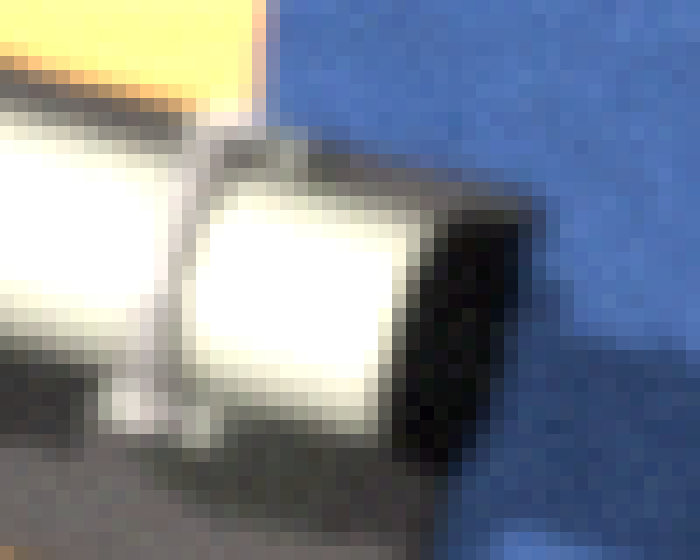

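View pics/c6.png

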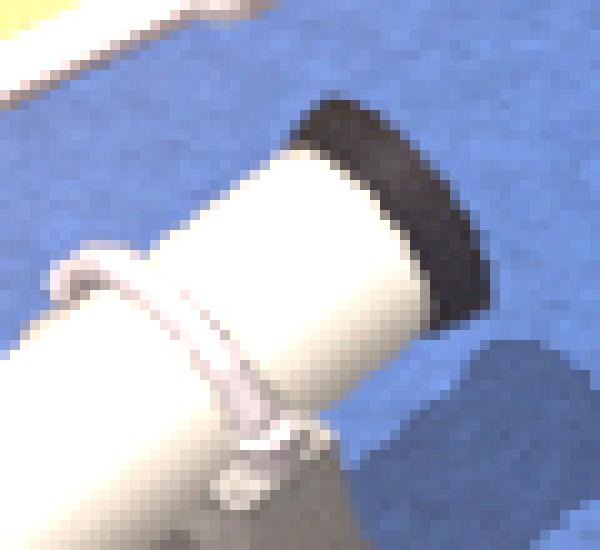

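The side-view edges give an axis yaw of about 76.3° with x≈0.564–0.567 at the mouth. The rim corners in the top view agree within about 3 mm. I'll lower to bore height, still short of the mouth, and then compare tube and leg in the same images so calibration offsets cancel.

Request:
{"op": "step_arm", "data": {"commands": [[1,0,0,-0.5,0,0,0],[1,0,0,-1.0,0,0,0],[1,0,0,-1.4,0,0,0],[1,0,0,-1.64,0,0,0],[1,0,0,-1.64,0,0,0],[1,0,0,-1.64,0,0,0],[1,0,0,-1.64,0,0,0]]}}

```text
time_s: 6.2
tool_pos: [0.5235, -0.0261, 0.0832]
orientation: [3.14, -0.0, 1.335]
wrist_force: [0.2, 0.3, -2.8]
gripper_width: 0.0283
```

```bash
python3 - <<'E'
from h import *
grab('side','s5.png');grab('top','t5.png')
s=readout.state();print(s['time_s'],s['tool_pos'],s['orientation'],s['wrist_force'],s['gripper_width'])
s=cv2.imread('pics/top0.png');
for f,r,k,a in(('t5',(145,195,135,255),6,1.8),('s5',(150,330,90,290),3.5,1.3)):
    im=cv2.convertScaleAbs(cv2.imread(f'pics/{f}.png')[r[0]:r[1],r[2]:r[3]],alpha=a)
    cv2.imwrite(f'pics/{f}c.png',cv2.resize(im,None,fx=k,fy=k,interpolation=cv2.INTER_CUBIC))
E
```

```text
6.3 [ 0.52335714 -0.02621267  0.08317131] [ 3.14006368e+00 -2.82896205e-04  1.33508607e+00] [ 0.23581609  0.47024726 -4.2949488 ] 0.028593244645275573
```

View pics/t5c.png

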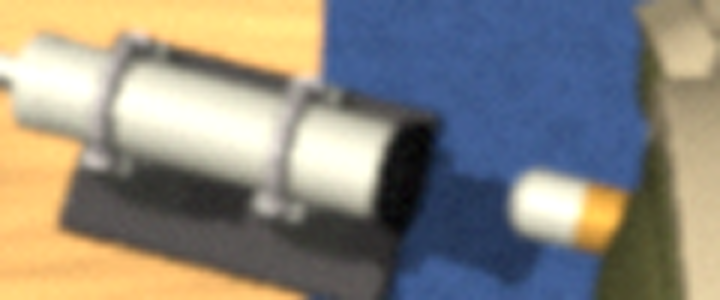

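View pics/s5c.png

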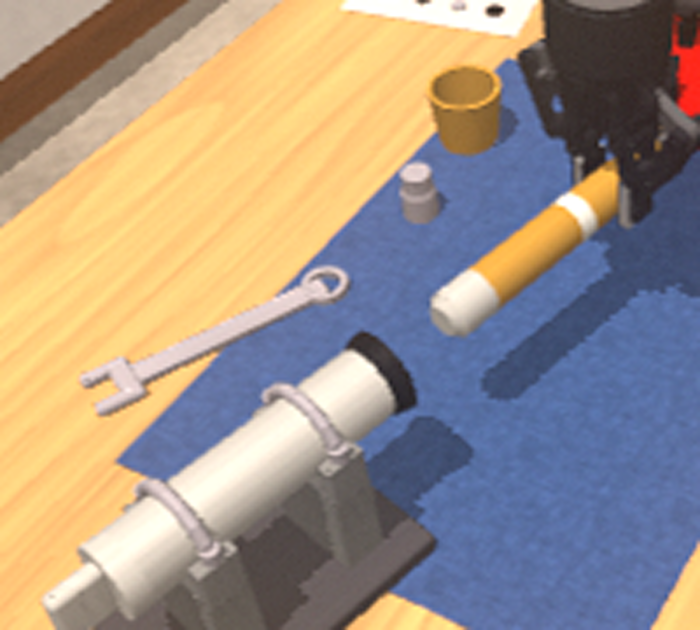

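```bash
sed -n '1,/^ts_t/p' m4.py | grep -v ^ts_t > e.py; cat > m5.py <<'E'
from e import *
def two(n,o,zs,y0):
    K,p,R=cam(n);pl=axisplane(n,o);m=pl[1]
    for z in zs:
        d=np.cross(m,[0,0,1]);d/=np.linalg.norm(d);d*=np.sign(d[1])
        xx=np.linalg.solve(np.array([m[:2],[0,1]]),[m@p-m[2]*z,y0]);print(n,'z',z,'yaw',np.degrees(np.arctan2(d[1],d[0])).round(2),'x at y',y0,xx[0].round(4))
    dist=np.linalg.norm(np.cross(d,np.array([*xx,z])-p));print('diam',2e3*dist*np.sin(pl[2]/2)); return pl
so=edges('s5.png',(219,238),(250,214.7),[.15,.3,.4,.5,.6,.7,.8,.9],9.5)
for a in so:print(a[2:],end=' ')
ps=two('side',so,[.1],.1585); two('side',so,[.1],.08)
to=edges('t5.png',(221,179.3),(237,182.8),[.15,.25,.35,.45,.55,.7,.8,.9],8.5)
for a in to:print(a[2:],end=' ')
pt=two('top',to,[.1],.1585);two('top',to,[.1],.08)
d=np.cross(pt[1],ps[1]);d/=np.linalg.norm(d);d*=np.sign(d[1]);A=np.array([pt[1],ps[1],[0,1,0]]);print('tube both',d,np.linalg.solve(A,[pt[1]@pt[0],ps[1]@ps[0],.08]))
print('by arm: axis x at y=.08', .52336+(.08+.0262)/np.tan(1.335),'at .1585',.52336+(.1585+.0262)/np.tan(1.335), np.degrees(1.335))
E
python3 m5.py
```

```text
(np.float64(-6.75), np.float64(6.0)) (np.float64(-6.75), np.float64(5.5)) (np.float64(-6.75), np.float64(7.5)) (np.float64(-6.75), np.float64(7.5)) (np.float64(-6.75), np.float64(7.5)) (np.float64(-7.0), np.float64(7.25)) (np.float64(-7.0), np.float64(7.25)) (np.float64(-7.0), np.float64(7.0)) side 0 res [0.07 0.01 0.03 0.08 0.12 0.09 0.05 0.01]
side 1 res [0.25 1.01 0.81 0.64 0.46 0.04 0.14 0.56]
side z 0.1 yaw 74.7 x at y 0.1585 0.5708
diam 50.9377972054309
side 0 res [0.07 0.01 0.03 0.08 0.12 0.09 0.05 0.01]
side 1 res [0.25 1.01 0.81 0.64 0.46 0.04 0.14 0.56]
side z 0.1 yaw 74.7 x at y 0.08 0.5494
diam 50.9377972054309
(np.float64(-6.5), np.float64(3.75)) (np.float64(-6.75), np.float64(3.5)) (np.float64(-6.25), np.float64(3.25)) (np.float64(-6.5), np.float64(3.25)) (np.float64(-6.75), np.float64(3.5)) (np.float64(-6.5), np.float64(4.0)) (np.float64(-6.75), np.float64(4.5)) (np.float64(-6.25), np.float64(4.0)) top 0 res [0.06 0.2  0.3  0.04 0.22 0.02 0.24 0.25]
top 1 res [0.42 0.07 0.29 0.39 0.25 0.09 0.48 0.13]
top z 0.1 yaw 76.41 x at y 0.1585 0.5666
diam 77.99465923216782
top 0 res [0.06 0.2  0.3  0.04 0.22 0.02 0.24 0.25]
top 1 res [0.42 0.07 0.29 0.39 0.25 0.09 0.48 0.13]
top z 0.1 yaw 76.41 x at y 0.08 0.5476
diam 77.99465923216782
tube both [0.22541586 0.97294457 0.05066108] [0.54710321 0.08       0.10280314]
by arm: axis x at y=.08 0.5488762321708042 at .1585 0.5677371005833101 76.4898656499649
```

```bash
cat > m6.py <<'E'
from e import *
def fit(n,P,r,up,y0,yaw=None):
    # tangent plane through fitted edge; axis offset r away from edge side; up: pixel of inside point
    K,p,R=cam(n);P=np.array(P,np.float32);vx,vy,x,y=cv2.fitLine(P,cv2.DIST_HUBER,0,.01,.01).ravel()
    rr=[R@np.linalg.inv(K)@np.array([x+t*vx,y+t*vy,1.]) for t in(-30,30)];m=np.cross(*rr);m/=np.linalg.norm(m)
    if m@ray(n,up)[1]<0:m=-m
    d=np.cross(m,[0,0,1]);d*=np.sign(d[1])
    print(n,'yaw',np.degrees(np.arctan2(d[1],d[0])).round(2),'x@',y0,np.linalg.solve(np.array([m[:2],[0,1]]),[m@p+r-m[2]*.1,y0])[0].round(4), 'dxdz',round(-m[2]/m[0],2),'n',m.round(2))
so=edges('s5.png',(219,238),(250,214.7),[.2,.3,.4,.5,.6,.7,.8,.9],9.5)
print('tube side');fit('side',[o[0] for o in so],.015,(235,226),.0585)
for ts in ([.4,.5,.6,.7,.8,.9],): fit('side',[o[1] for o in so[2:]],.015,(235,226),.0585)
sl=edges('s5.png',(190,260),(118,318),[.02,.06,.1,.4,.46,.52,.58,.64,.9,.94],17)
print('leg side');fit('side',[o[1] for o in sl],.022,(154,289),.1585);
fit('side',[sl[i][0] for i in(0,1,6,7)],.022,(154,289),.1585)
to=edges('t5.png',(221,179.3),(237,182.8),[.2,.25,.35,.45,.55,.7,.8,.9],8.5)
print('tube top');fit('top',[o[0] for o in to],.015,(229,181),.0585);fit('top',[o[1] for o in to],.015,(229,181),.0585)
f=lambda q:((q[0]+.5)/6-.5+135,(q[1]+.5)/6-.5+145)
print('leg top manual');fit('top',[f((350,104)),f((200,66))],.022,f((200,110)),.1585);fit('top',[f((350,214)),f((230,184)),f((30,130))],.022,f((200,110)),.1585)
E
python3 m6.py
python3 - <<'E'
import cv2
im=cv2.imread('pics/t5.png')[150:190,185:240]
im=cv2.convertScaleAbs(im,alpha=2.0);cv2.imwrite('pics/t5d.png',cv2.resize(im,None,fx=14,fy=14,interpolation=cv2.INTER_CUBIC))
E
```

```text
tube side
side yaw 76.91 x@ 0.0585 0.5427 dxdz -0.8 n [-0.77  0.18 -0.62]
side yaw 76.68 x@ 0.0585 0.5432 dxdz -0.74 n [ 0.79 -0.19  0.58]
leg side
side yaw 76.28 x@ 0.1585 0.5638 dxdz -0.82 n [-0.76  0.19 -0.62]
side yaw 76.13 x@ 0.1585 0.5643 dxdz -0.73 n [ 0.79 -0.2   0.58]
tube top
top yaw 77.46 x@ 0.0585 0.5416 dxdz -0.21 n [-0.96  0.21 -0.2 ]
top yaw 74.43 x@ 0.0585 0.5428 dxdz -0.18 n [ 0.95 -0.26  0.17]
leg top manual
top yaw 76.49 x@ 0.1585 0.5662 dxdz -0.21 n [-0.95  0.23 -0.2 ]
top yaw 76.08 x@ 0.1585 0.5627 dxdz -0.17 n [ 0.96 -0.24  0.16]
```

View pics/t5d.png

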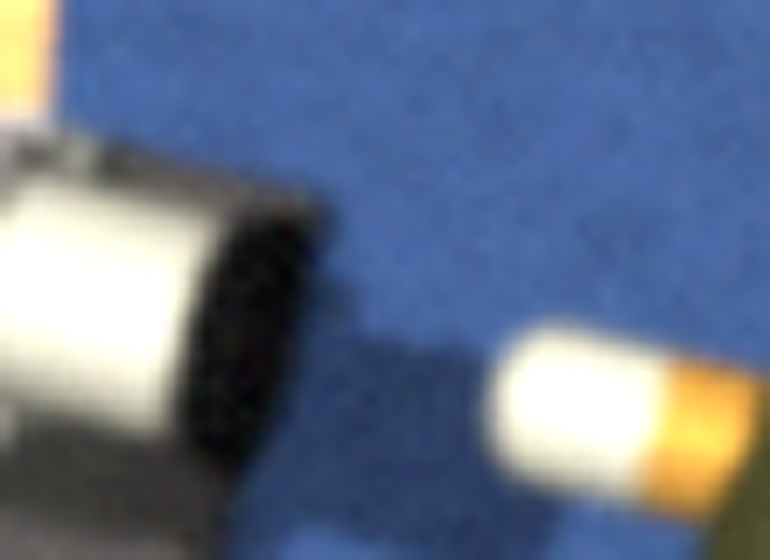

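The tube and leg compared in the same images put the tube about 1.6 mm too far in +x and about 2 mm too high, with yaw matched. The tip (219.7,178.1) is about 40 mm from the mouth (204.9,173.5). I'll correct and enter 60 mm.

Request:
{"op": "step_arm", "data": {"commands": [[1,-0.032,0,-0.04,0,0,0],[1,-0.032,0,-0.04,0,0,0],[1,0.015,0.194,-0.04,0,0,0],[1,0.063,0.389,-0.04,0,0,0],[1,0.11,0.583,-0.04,0,0,0],[1,0.157,0.777,-0.04,0,0,0],[1,0.205,0.972,-0.04,0,0,0],[1,0.252,1.166,-0.04,0,0,0],[1,0.252,1.166,-0.04,0,0,0]]}}

```text
time_s: 7.2
tool_pos: [0.536, 0.0343, 0.0803]
orientation: [3.141, -0.001, 1.338]
wrist_force: [1.0, -0.2, -3.2]
gripper_width: 0.0283
```

```bash
cat > look.py <<'E'
import sys
from h import *
t=sys.argv[1]
grab('side',f's{t}.png');grab('top',f't{t}.png')
s=readout.state();print(s['time_s'],s['tool_pos'],s['orientation'],s['wrist_force'],s['moment'],s['gripper_width'])
a=cv2.resize(cv2.convertScaleAbs(cv2.imread(f'pics/t{t}.png')[145:195,175:245],alpha=2),None,fx=8,fy=8,interpolation=cv2.INTER_CUBIC)[:, :400] if 0 else cv2.resize(cv2.convertScaleAbs(cv2.imread(f'pics/t{t}.png')[145:195,175:255],alpha=2),None,fx=7,fy=7,interpolation=cv2.INTER_CUBIC)
b=cv2.resize(cv2.convertScaleAbs(cv2.imread(f'pics/s{t}.png')[210:290,160:272],alpha=1.3),None,fx=5,fy=5,interpolation=cv2.INTER_CUBIC)
b=b[:400,:560]; b=cv2.resize(b,(560,400)); cv2.imwrite(f'pics/c{t}.png',cv2.resize(np.vstack([a[:350],b]),None,fx=.8,fy=.8))
E
python3 look.py 6
```

```text
7.3 [0.53533605 0.03236842 0.08020311] [-3.14136924e+00  3.66749273e-04  1.33598223e+00] [-0.49499067 -0.05983322 -3.74566805] [-0.1195539   0.04104327  0.02135321] 0.02821566465091886
```

View pics/c6.png

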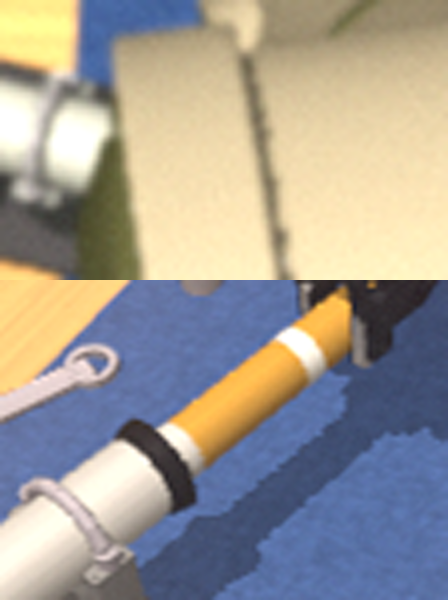

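The side view shows the silver tip inside the collar (side px about 200,250) with negligible force. I'll advance another 80 mm.

Request:
{"op": "step_arm", "data": {"commands": [[1,0.047,0.194,0,0,0,0],[1,0.095,0.389,0,0,0,0],[1,0.142,0.583,0,0,0,0],[1,0.19,0.777,0,0,0,0],[1,0.237,0.972,0,0,0,0],[1,0.284,1.166,0,0,0,0],[1,0.332,1.36,0,0,0,0],[1,0.379,1.555,0,0,0,0],[1,0.379,1.555,0,0,0,0],[1,0.379,1.555,0,0,0,0]]}}

```text
time_s: 8.3
tool_pos: [0.5546, 0.1107, 0.0803]
orientation: [3.141, -0.001, 1.336]
wrist_force: [-0.4, 1.8, -2.2]
gripper_width: 0.0284
```

```bash
python3 look.py 7; python3 - <<'E'
from h import *
import pickle
c=cam('wrist');grab('wrist','w7.png');pickle.dump(c,open('w7.pkl','wb'))
E
```

```text
8.4 [0.55441845 0.10997706 0.08031331] [ 3.14146617e+00 -2.10220881e-04  1.33538594e+00] [-1.35321447  1.98563073 -1.93158078] [0.40038647 0.27538024 0.14248438] 0.028387524728101188
```

View pics/c7.png

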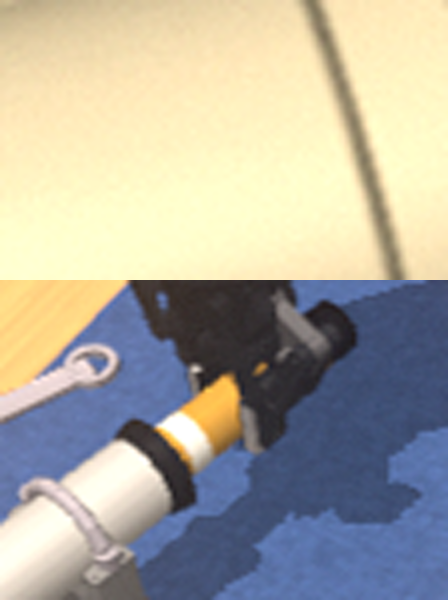

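View pics/w7.png

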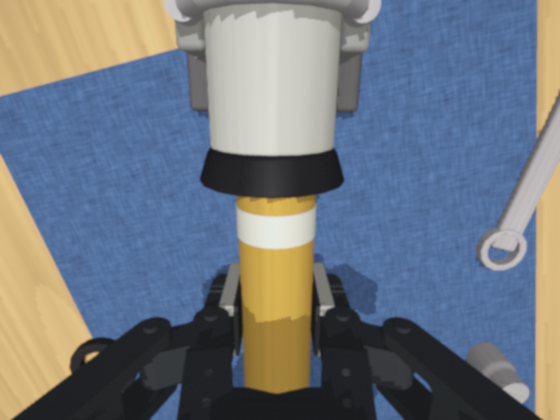

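```bash
cat > m7.py <<'E'
import sys
from h import *
import pickle
t=sys.argv[1]; c=pickle.load(open(f'w{t}.pkl','rb'))
im=cv2.imread(f'pics/w{t}.png');H,S,V=cv2.split(cv2.cvtColor(im,cv2.COLOR_BGR2HSV))
u=np.array([np.cos(1.3335),np.sin(1.3335),0])
x0=272
w=(S<70)&(V>120); r=np.nonzero(w[195:260,270:284].sum(1)>7)[0]+195; rm=(r[0]+r[-1])/2
b=(V[140:215,268:277].mean(1)<60); rr=np.nonzero(b)[0]+140; print('band rows',r[0],r[-1],'black rows',rr[0],rr[-1])
B=onz('wrist',(276.5,rm),.115,c); M=onz('wrist',(272,rr[-1]+.5),.1265,c)
print('band-mouth along u mm',(B-M)@u*1e3, 'band w',(onz('wrist',(276,r[0]-.5),.115,c)-onz('wrist',(276,r[-1]+.5),.115,c))@u*1e3,'collar len',(onz('wrist',(272,rr[0]-.5),.1245,c)-M)@u*1e3)
print('mouth',M)
E
python3 m7.py 7
```

```text
band rows 216 248 black rows 157 170
band-mouth along u mm -23.91107607230856 band w 12.241641660111494 collar len 3.714168616608117
mouth [0.56850333 0.17089784 0.1265    ]
```

```bash
python3 - <<'E'
import cv2
im=cv2.imread('pics/w7.png');H,S,V=cv2.split(cv2.cvtColor(im,cv2.COLOR_BGR2HSV))
for r in range(148,222,2): print(r,V[r,268:277].mean().round(),S[r,268:277].mean().round(),end=' | ')
cv2.imwrite('pics/w7c.png',cv2.resize(cv2.convertScaleAbs(im[140:260,190:350],alpha=1.8),None,fx=5,fy=5,interpolation=cv2.INTER_CUBIC))
E
```

```text
148 218.0 11.0 | 150 218.0 11.0 | 152 217.0 11.0 | 154 196.0 12.0 | 156 96.0 13.0 | 158 40.0 13.0 | 160 49.0 12.0 | 162 57.0 8.0 | 164 59.0 8.0 | 166 59.0 8.0 | 168 60.0 6.0 | 170 60.0 8.0 | 172 60.0 8.0 | 174 60.0 7.0 | 176 61.0 7.0 | 178 62.0 7.0 | 180 62.0 8.0 | 182 62.0 6.0 | 184 63.0 7.0 | 186 63.0 8.0 | 188 63.0 6.0 | 190 63.0 5.0 | 192 64.0 8.0 | 194 64.0 8.0 | 196 62.0 15.0 | 198 126.0 149.0 | 200 171.0 162.0 | 202 196.0 159.0 | 204 216.0 155.0 | 206 217.0 154.0 | 208 217.0 154.0 | 210 217.0 154.0 | 212 217.0 154.0 | 214 216.0 145.0 | 216 216.0 42.0 | 218 234.0 12.0 | 220 235.0 11.0 |
```

View pics/w7c.png

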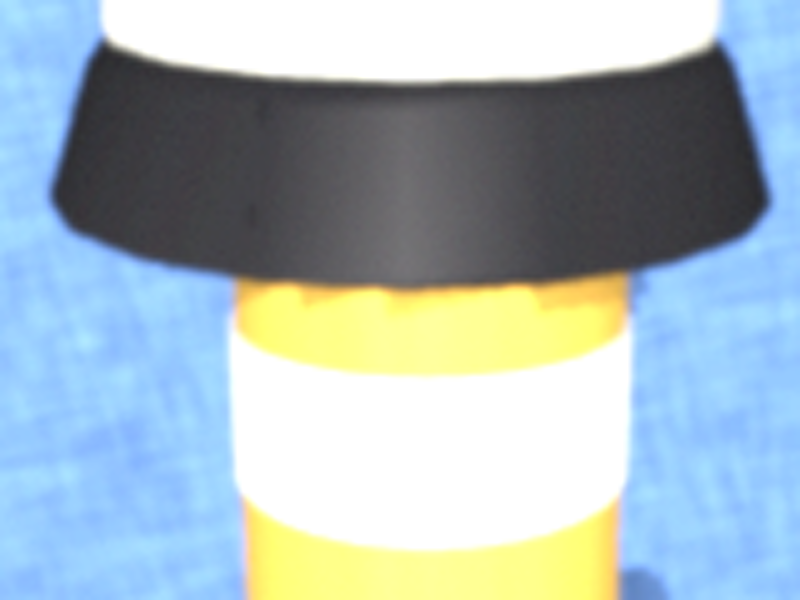

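```bash
cat > m8.py <<'E'
import sys
from h import *
import pickle
t,rf,rb,b0,b1=sys.argv[1],*map(float,sys.argv[2:6])
c=pickle.load(open(f'w{t}.pkl','rb'));u=np.array([np.cos(1.3335),np.sin(1.3335),0])
M=onz('wrist',(272,rf),.1265,c);A=onz('wrist',(272,rb),.1265,c)
for z in(.113,.115,.117):
  B=onz('wrist',(276,(b0+b1)/2),z,c);print(z,'band-mouth mm',((B-M)@u*1e3).round(1),'band width',((onz('wrist',(276,b0),z,c)-onz('wrist',(276,b1),z,c))@u*1e3).round(1))
print('collar',((A-M)@u*1e3).round(1),'mouth',M)
for q in((200,181),(343.5,180)):print('corner',onz('wrist',q,.1,c))
E
python3 m8.py 7 197.3 156 215.5 249.5
```

```text
0.113 band-mouth mm -16.8 band width 12.9
0.115 band-mouth mm -16.0 band width 12.6
0.117 band-mouth mm -15.2 band width 12.4
collar 12.3 mouth [0.56659294 0.1630501  0.1265    ]
corner [0.53992542 0.16785934 0.1       ]
corner [0.59189245 0.15580651 0.1       ]
```

The collar front rim (row 197) and band (rows 215–249) in the wrist view give about 15–16 mm still to go, and the tube sits about 1.5 mm off-centre toward +x. I'll advance 15 mm with that trim.

Request:
{"op": "step_arm", "data": {"commands": [[1,0.0,0.1,0,0,0,0],[1,0.02,0.2,0,0,0,0],[1,0.04,0.3,0,0,0,0],[1,0.04,0.3,0,0,0,0],[1,0.04,0.3,0,0,0,0]]}}

```text
time_s: 8.95
tool_pos: [0.5568, 0.1254, 0.0803]
orientation: [3.141, -0.0, 1.336]
wrist_force: [0.7, -0.1, -2.7]
gripper_width: 0.0284
```

```bash
python3 look.py 8; python3 - <<'E'
from h import *
import pickle
c=cam('wrist');im=grab('wrist','w8.png');pickle.dump(c,open('w8.pkl','wb'))
im=cv2.imread('pics/w8.png');H,S,V=cv2.split(cv2.cvtColor(im,cv2.COLOR_BGR2HSV))
for r in range(150,255,2): print(r,V[r,268:282].mean().round(),S[r,268:282].mean().round(),end=' | ')
cv2.imwrite('pics/w8c.png',cv2.resize(cv2.convertScaleAbs(im[140:260,190:350],alpha=1.8),None,fx=5,fy=5,interpolation=cv2.INTER_CUBIC))
E
```

```text
9.05 [0.55661564 0.12501572 0.0803081 ] [ 3.14125733e+00 -2.32978007e-04  1.33523901e+00] [ 0.68782483  0.39049257 -3.49031017] [ 0.12801887 -0.1560302  -0.10297641] 0.028742176406080677
150 212.0 12.0 | 152 212.0 12.0 | 154 212.0 12.0 | 156 212.0 12.0 | 158 212.0 11.0 | 160 212.0 11.0 | 162 212.0 11.0 | 164 212.0 11.0 | 166 212.0 12.0 | 168 212.0 11.0 | 170 212.0 12.0 | 172 212.0 12.0 | 174 212.0 12.0 | 176 212.0 11.0 | 178 212.0 11.0 | 180 212.0 12.0 | 182 212.0 12.0 | 184 212.0 12.0 | 186 212.0 12.0 | 188 212.0 12.0 | 190 212.0 12.0 | 192 212.0 12.0 | 194 212.0 12.0 | 196 212.0 12.0 | 198 212.0 12.0 | 200 212.0 11.0 | 202 198.0 12.0 | 204 111.0 14.0 | 206 38.0 13.0 | 208 47.0 10.0 | 210 59.0 7.0 | 212 61.0 5.0 | 214 62.0 6.0 | 216 62.0 6.0 | 218 61.0 6.0 | 220 61.0 7.0 | 222 61.0 7.0 | 224 60.0 6.0 | 226 61.0 8.0 | 228 60.0 8.0 | 230 60.0 7.0 | 232 59.0 7.0 | 234 59.0 8.0 | 236 58.0 8.0 | 238 59.0 9.0 | 240 58.0 7.0 | 242 62.0 4.0 | 244 166.0 14.0 | 246 227.0 12.0 | 248 219.0 45.0 | 250 211.0 143.0 | 252 211.0 156.0 | 254 211.0 156.0 |
```

View pics/w8c.png

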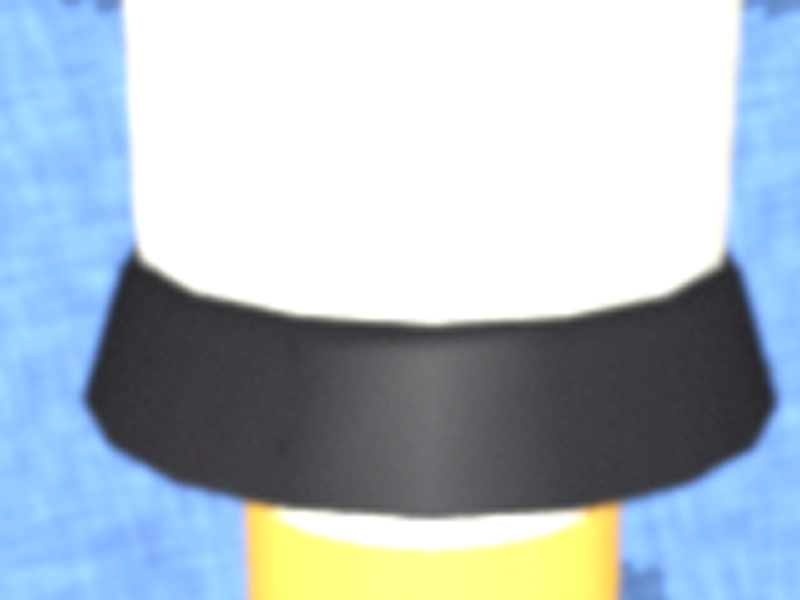

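View pics/c8.png

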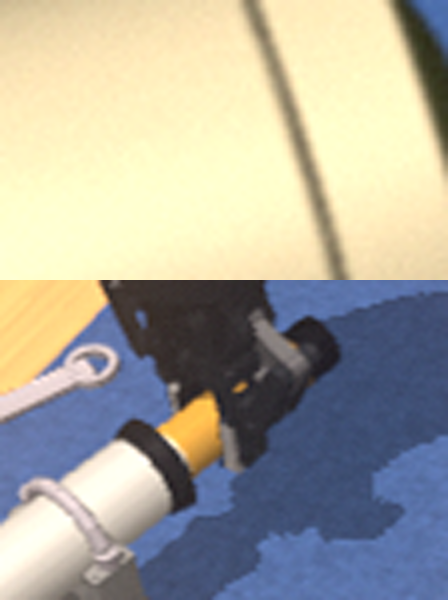

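```bash
python3 m8.py 8 243.3 204 215.5 249
```

```text
0.113 band-mouth mm -1.8 band width 12.7
0.115 band-mouth mm -1.0 band width 12.4
0.117 band-mouth mm -0.2 band width 12.2
collar 12.8 mouth [0.56522915 0.16361656 0.1265    ]
corner [0.54209602 0.18290225 0.1       ]
corner [0.59405359 0.17084351 0.1       ]
```

The band's rear edge is just behind the rim, the band centre is about 1 mm outside the mouth plane, and the tube is centred in the collar. I'll release.

Request:
{"op": "step_arm", "data": {"commands": [[-0.2,0,0,0,0,0,0],[-1,0,0,0,0,0,0],[-1,0,0,0,0,0,0],[-1,0,0,0,0,0,0],[-1,0,0,0,0,0,0],[-1,0,0,0,0,0,0],[-1,0,0,0,0,0,0],[-1,0,0,0,0,0,0]]}}

```text
time_s: 9.9
tool_pos: [0.5564, 0.125, 0.0803]
orientation: [-3.142, 0.0, 1.335]
wrist_force: [-0.2, -1.3, -0.5]
gripper_width: 0.0855
```

```bash
python3 - <<'E'
from h import *
import pickle
c=cam('wrist');im=grab('wrist','w9.png');pickle.dump(c,open('w9.pkl','wb'))
s=readout.state();print(s['time_s'],s['tool_pos'],s['wrist_force'],s['gripper_width'])
im=cv2.imread('pics/w9.png');H,S,V=cv2.split(cv2.cvtColor(im,cv2.COLOR_BGR2HSV))
for r in range(200,262,2): print(r,V[r,268:282].mean().round(),S[r,268:282].mean().round(),end=' | ')
E
```

```text
9.95 [0.55640719 0.12491341 0.08029068] [ 0.51228417 -0.69258537 -0.45543765] 0.08521648817175836
200 210.0 12.0 | 202 192.0 13.0 | 204 90.0 14.0 | 206 37.0 15.0 | 208 48.0 10.0 | 210 59.0 6.0 | 212 61.0 6.0 | 214 61.0 5.0 | 216 61.0 6.0 | 218 61.0 6.0 | 220 60.0 7.0 | 222 60.0 6.0 | 224 60.0 6.0 | 226 60.0 8.0 | 228 59.0 7.0 | 230 59.0 7.0 | 232 59.0 8.0 | 234 58.0 7.0 | 236 58.0 6.0 | 238 58.0 9.0 | 240 58.0 9.0 | 242 66.0 3.0 | 244 176.0 14.0 | 246 226.0 12.0 | 248 227.0 12.0 | 250 219.0 31.0 | 252 208.0 134.0 | 254 207.0 156.0 | 256 207.0 157.0 | 258 207.0 157.0 | 260 207.0 156.0 |
```

View pics/w9.png

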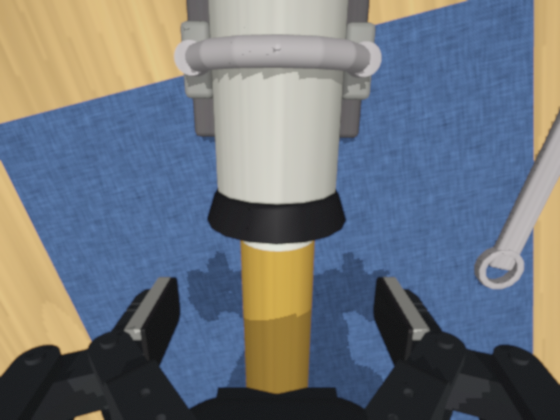

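The fingers are open, the tube stays centred in the collar, and the band edge moved only about 2 px as the tube settled. I'll rise clear and back off to check.

Request:
{"op": "step_arm", "data": {"commands": [[-1,0,0,0.4,0,0,0],[-1,0,0,1.0,0,0,0],[-1,0,0,1.8,0,0,0],[-1,0,0,2.5,0,0,0],[-1,-0.2,-0.8,3.0,0,0,0],[-1,-0.4,-1.6,3.0,0,0,0],[-1,-0.6,-2.4,3.0,0,0,0],[-1,-0.7,-3.0,3.0,0,0,0],[-1,-0.7,-3.0,3.0,0,0,0],[-1,-0.7,-3.0,3.0,0,0,0],[-1,-0.7,-3.0,3.0,0,0,0]]}}

```text
time_s: 11.05
tool_pos: [0.5217, -0.024, 0.2303]
orientation: [3.141, -0.001, 1.337]
wrist_force: [-0.4, -0.1, -0.2]
gripper_width: 0.0858
```

```bash
python3 look.py 10; python3 - <<'E'
from h import *
import pickle
c=cam('wrist');im=grab('wrist','w10.png');pickle.dump(c,open('w10.pkl','wb'))
E
python3 m8.py 9 243 204 217 251
```

```text
11.15 [ 0.52162359 -0.02370734  0.23023178] [-3.14150779e+00 -4.24351772e-04  1.33738658e+00] [ 0.59670405 -0.23905817  0.5557714 ] [-0.02128297  0.06730235  0.0171876 ] 0.08588413708620349
0.113 band-mouth mm -2.6 band width 12.9
0.115 band-mouth mm -1.8 band width 12.7
0.117 band-mouth mm -0.9 band width 12.4
collar 12.7 mouth [0.56507698 0.16367773 0.1265    ]
corner [0.54191325 0.18284723 0.1       ]
corner [0.59385537 0.17080161 0.1       ]
```

View pics/w10.png

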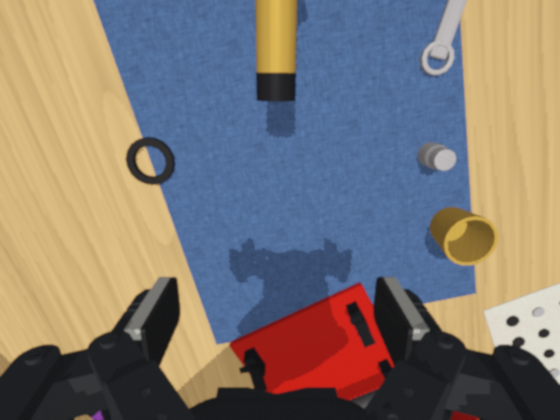

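View pics/s10.png

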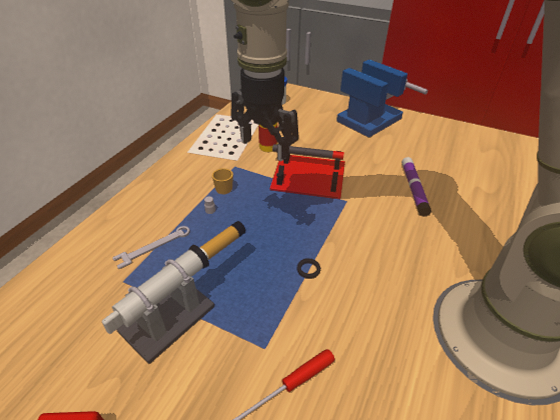

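View pics/t10.png

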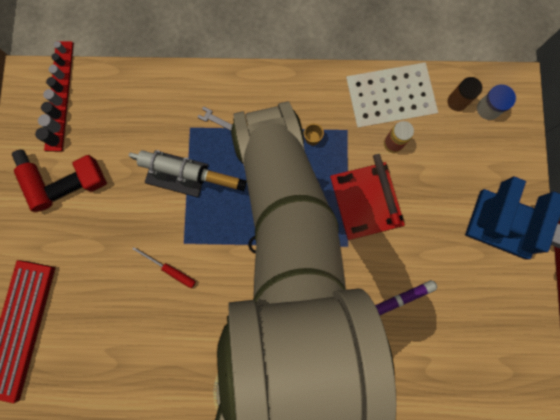

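Request:
{"op": "step_arm", "data": {"commands": [[-1,0.21,0.87,0,0,0,0],[-1,0.42,1.75,0,0,0,0],[-1,0.55,2.3,0,0,0,0],[-1,0.55,2.3,0,0,0,0],[-1,0.55,2.3,0,0,0,0],[-1,0.55,2.3,0,0,0,0]]}}

```text
time_s: 11.8
tool_pos: [0.5486, 0.0892, 0.2301]
orientation: [-3.141, 0.001, 1.335]
wrist_force: [0.6, -1.2, 0.5]
gripper_width: 0.0852
```

```bash
python3 - <<'E'
from h import *
import pickle
c=cam('wrist');im=grab('wrist','w11.png');pickle.dump(c,open('w11.pkl','wb'))
im=cv2.imread('pics/t10.png')[160:200,185:255]
cv2.imwrite('pics/t10c.png',cv2.resize(cv2.convertScaleAbs(im,alpha=2),None,fx=11,fy=11,interpolation=cv2.INTER_CUBIC))
E
```

```text
(no output)
```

View pics/w11.png

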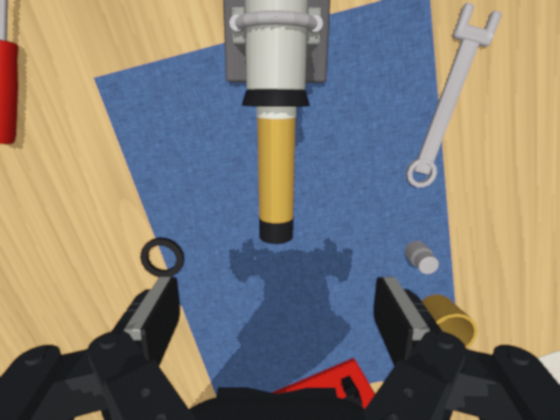

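View pics/t10c.png

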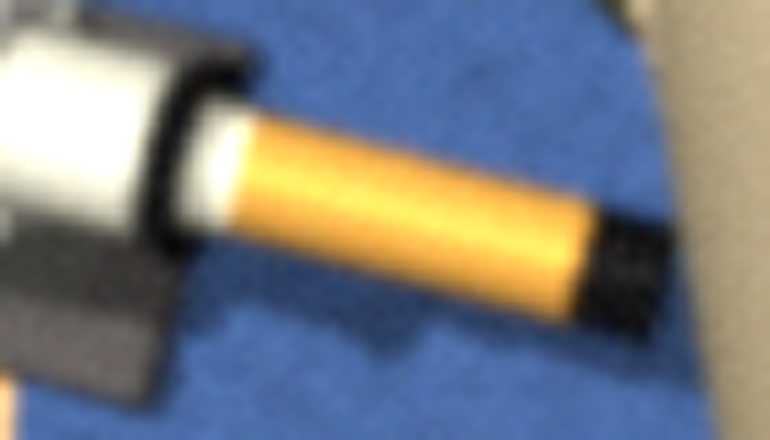

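```bash
python3 - <<'E'
from h import *
import pickle
c=pickle.load(open('w11.pkl','rb'));print(c[1])
im=cv2.imread('pics/w11.png');H,S,V=cv2.split(cv2.cvtColor(im,cv2.COLOR_BGR2HSV))
for r in list(range(86,124)): print(r,V[r,272:281].mean().round(),S[r,272:281].mean().round(),end=' | ')
print()
for r in range(216,248,1): print(r,V[r,272:281].mean().round(),S[r,272:281].mean().round(),end=' | ')
cv2.imwrite('pics/w11c.png',cv2.resize(cv2.convertScaleAbs(im[70:250,220:340],alpha=1.6),None,fx=3.3,fy=3.3,interpolation=cv2.INTER_CUBIC))
E
```

```text
[0.56869581 0.17012797 0.37314515]
86 210.0 11.0 | 87 198.0 12.0 | 88 161.0 13.0 | 89 103.0 15.0 | 90 55.0 3.0 | 91 44.0 12.0 | 92 45.0 14.0 | 93 45.0 12.0 | 94 46.0 13.0 | 95 46.0 12.0 | 96 46.0 11.0 | 97 48.0 11.0 | 98 48.0 12.0 | 99 48.0 11.0 | 100 49.0 12.0 | 101 49.0 10.0 | 102 50.0 11.0 | 103 50.0 10.0 | 104 51.0 10.0 | 105 63.0 4.0 | 106 115.0 15.0 | 107 161.0 15.0 | 108 178.0 14.0 | 109 181.0 14.0 | 110 181.0 14.0 | 111 183.0 14.0 | 112 192.0 13.0 | 113 207.0 13.0 | 114 221.0 12.0 | 115 227.0 11.0 | 116 228.0 12.0 | 117 224.0 17.0 | 118 219.0 47.0 | 119 215.0 101.0 | 120 213.0 144.0 | 121 213.0 155.0 | 122 213.0 156.0 | 123 213.0 156.0 | 
216 208.0 157.0 | 217 208.0 156.0 | 218 208.0 156.0 | 219 208.0 156.0 | 220 207.0 157.0 | 221 199.0 157.0 | 222 173.0 156.0 | 223 121.0 143.0 | 224 65.0 82.0 | 225 42.0 8.0 | 226 41.0 14.0 | 227 41.0 15.0 | 228 41.0 14.0 | 229 41.0 14.0 | 230 41.0 13.0 | 231 41.0 17.0 | 232 41.0 17.0 | 233 41.0 16.0 | 234 41.0 17.0 | 235 41.0 16.0 | 236 41.0 17.0 | 237 41.0 16.0 | 238 41.0 16.0 | 239 40.0 15.0 | 240 41.0 17.0 | 241 41.0 21.0 | 242 49.0 47.0 | 243 82.0 100.0 | 244 123.0 116.0 | 245 149.0 119.0 | 246 158.0 118.0 | 247 159.0 119.0 |
```

View pics/w11c.png

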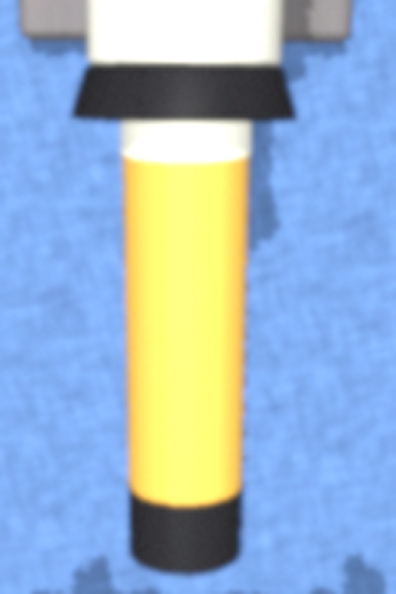

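```bash
python3 - <<'E'
from h import *
import pickle
c=pickle.load(open('w11.pkl','rb'));u=np.array([np.cos(1.3325),np.sin(1.3325),0])
f=lambda r,z:onz('wrist',(276,r),z,c)@u*1e3
M=f(105.8,.1265); print('collar',f(89,.1245)-M)
for z in(.111,.113,.115): print(z,'rear edge',f(118.9,z)-M,'centre',f(118.9,z)-M+6)
print('gold/black',f(223,.109)-M,'->centre',f(223,.109)-M+90)
n=np.array([-u[1],u[0],0])
# top view
g=lambda q,z:onz('top',((q[0]+.5)/11-.5+185,(q[1]+.5)/11-.5+160),z)@u*1e3
print('top: gold/white',g((245,175),.108),'gold/black',g((585,262),.106),'rim top',g((193,140),.12))
E
```

```text
collar 10.986648127221429
0.111 rear edge -9.789828481812606 centre -3.789828481812606
0.113 rear edge -9.659256604108236 centre -3.6592566041082364
0.115 rear edge -9.528684726403867 centre -3.528684726403867
gold/black -93.48421687026459 ->centre -3.4842168702645893
top: gold/white 280.90008505423424 gold/black 197.18816750651266 rim top 292.3453098162802
```

The near-vertical view puts the band centre 3.5–3.8 mm outside the mouth plane (limit 8 mm). The band edge and the gold/black edge agree on that. The tube is released and still, and the bystanders look unmoved, so I'm handing in.

```bash
python3 - <<'E'
from h import *
ctrl.close_job()
s=readout.state();print(s['time_s'],s['wrist_force'])
E
```

```text
the job is handed in; nothing more can be done
the job is handed in; nothing more can be done
```

The gold damper tube is in the fork leg, silver tip first, and released. The job was handed in at about 12 s of the 45 s allowed, and it gives no verdict.

I gripped the tube about 40 mm behind the band, lifted it from the rack and lined it up with the bore by comparing tube and leg in the same images. It went in with only a few newtons of extra wrist force.

**Position along the bore:** the last near-vertical wrist picture puts the band centre about 3.5 to 3.8 mm outside the mouth plane, within the 8 mm limit. The band edge and the gold/black edge agree on this.

**Other checks:** the tube is centred in the collar, the gripper is open and clear, and the shaft and other bystanders show no visible movement. I judged the bystanders, the tube's small sag after release and its stillness by eye from the pictures, not by measurement.

**Where readings disagreed:**
- Just before release, the close oblique wrist view read about 1 to 2 mm outside. In the same kind of view after release it read about 2 to 3 mm outside, less than the final 3.6 mm.
- My first top-camera estimate of the mouth was about 5 mm nearer than the wrist view. I trusted the wrist view because its collar length (12.3 mm against 12) and band width (12.6 mm against 12) matched the given sizes. In the final picture the collar measured 11 mm against 12.

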